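Reseat the photo tile and hold the index plunger out

TASK

The white background tile on the specimen-photo turntable has come up on one side: press it down until it lies level and fully home in its black frame. Then pull the red knob of the index plunger straight up as far as it goes, so that its pin is clear of the hole in the turntable, and finish while still holding it there against its spring. Leave the mug, the bone and the pocket scale where they are.

Things in the scene. Friction and masses are not known exactly. Their poses are not given: they have to be found in the camera images.
- stage: Photo turntable fixed to the bench, its yaw different each time. Origin: on the bench below the disc's centre; z up. A grey round foot (210 mm across, 20 mm high, with a 60 mm wide lobe out to y = 150 mm) carries an aluminium disc 200 mm across, top 42 mm above the bench. The disc does not turn in this job. The tile frame is at its middle, the plunger bracket on its +y side.
- bed (a point): Centre of the disc's top face, inside the square black frame; 42 mm above the bench, axes as the stage's. The frame is 84 mm inside, 96 mm outside, 8 mm high, its sides along x and y. The tile's origin comes here when the tile is home.
- bracket (a point): On top of the blue bracket, on the plunger's axis: stage x = 0, y = 85 mm, 70 mm above the bench; axes as the stage's. The bracket (34 mm wide in x) reaches over the disc's rim from stage y = 73 to 145 mm, flat on top but for a steel collar round the plunger, 18 mm across and 2 mm high.
- tile: Loose white tile, 80 x 80 x 8 mm, about 130 g, 2 mm of play in the frame. Origin: centre of underside; axes as the stage's. At the start its +x edge stands 7 mm high (tilt 0.09 rad) on a stiff brass bar hidden 28 mm from the centre on that side. Pressed with 6 to 8 N above the bar (12 N at the centre) the bar sinks 6 mm and stays down; the tile lies flat, its top flush with the frame, 50 mm above the bench.
- knob (a point): Red pull knob on top of the index plunger: upright, round, 25 mm across, 24 mm tall. This point: centre of its underside, 82 mm above the bench when the plunger is in (knob top 106 mm), 12 mm above the bracket's top; a steel neck 12 mm across is below. z up. It can be pinched from above at any yaw.
- plunger (a joint): How far the plunger is pulled up, in m: 0 = pin seated 10 mm deep in the disc's hole, 0.014 = fully out at its stop. The spring pulls it back with about 5 N at 0, rising evenly to about 10 N at 0.014; let go, it snaps back to 0. The knob rises with it.
- mug: Yellow mug, 76 mm across, 90 mm high, with a handle; stands on the bench near the turntable. Origin: centre of its underside. Leave alone.
- bone: Cream-coloured long bone, about 116 mm long and 22 mm high, lying on the bench near the turntable. Origin: under its middle; x along the bone. Leave alone.
- scale: Black pocket scale, 70 x 110 x 18 mm with a steel pan, on the bench near the turntable. Origin: centre of its underside. Leave alone.
There are look-alikes about, which are no part of the job. What is meant by the tile is not brown or turquoise, and is the larger of those in its own colour.

How it is judged:
By the outcome, as a careful person would: the job done as asked, in the order asked, and still so for the second after the job is handed in, while the arm keeps its last pose, push and grip.
It also fails if it takes over 40 s, if anything falls off the work surface, if the arm or the gripper's body presses on something with over 40 N, if the wrist force passes 120 N, or if a joint passes its speed limit or range.

ROBOT

A 6-joint arm with a two-finger parallel gripper is mounted at the origin on the work surface. World frame = base frame: x ahead of the robot, y to its left, z up, the work surface at z = 0. Lengths are in mm, angles in rad, forces in N, time in s.
With the tool pointing down it reaches from about 275 to 750 mm from the base axis. Payload 10.2 kg.
Tool frame: the origin (TCP) lies on the front face of the gripper's body, between the roots of the fingers; the fingertips stand 73 mm ahead of it and the grasp point (between the pads) lies 54 mm ahead of it; z points along the fingers, y is the line along which they close (so a half turn about z gives the same grasp; the last joint's range is limited). The gripper opens to 85 mm and grips with 20 to 120 N. Pads are 22 mm wide; open, the fingers measure 114 mm over their backs; the gripper's body (76 mm by 85 mm) begins 54 mm behind the grasp point. The pads swing forward as they close: fully open they stand 13 mm farther back than shut.
Start: joints at [-1.48, 0.313, 1.498, -0, 1.331, -0.223], TCP at [162.042, -499.374, 303.894] pointing down, gripper open.
Joint ranges: [-2.94, 2.94], [-0.97, 2.17], [0.19, 2.56], [-1.23, 4.37], [0.02, 3.11], [-2.88, 2.88]. Speed limits (rad/s): [2.39, 2.39, 3.01, 3.14, 3.14, 3.14].

INTERFACE

Orientations are given as a unit quaternion [w, x, y, z].
In Python, from rig import * gives the robot as it stands.
- The arm moves only by the tool step_arm, never from a script. Its argument "plan" is a list of rows, each an object with "offset": the shift along the tool's x, y, z in cm, a list of three; "rot": the turn, a rotation vector about the tool's x, y, z in degrees, a list of three; "gripper": the finger opening in cm, from 0 to 8.54. In form: [{"offset": [x, y, z], "rot": [wx, wy, wz], "gripper": gripper}, ...]. A call has 1 to 12 rows; each row is the pose to reach, as a shift and turn from the pose commanded when the call began, along the tool's axes at that moment; what a row does not reach only later rows make up. A row lasts 1/10 s, in which the tool goes at most 50 mm and 8.59 degrees, less where a joint would pass 70% of its speed; a pose out of reach is approached as far as the arm can. A call with a gripper value outside its range is refused whole. The fingers move at their own pace and stop on an object; "squeeze" is the grip in N (left out, the last holds). Time passes only in rows, so rows that repeat a pose let the fingers close. It gives the time, the measured TCP pose, the force, the opening and the grip force at its end, in the units of the state.
- sense(): the state, without advancing time (a new reading comes with each control period).
- capture(name): name is "side" or "top"; returns a dict with "color" (400x640x3 uint8, red, green, blue), "depth" (400x640 float32, mm along the optical axis (not along the pixel's ray), 0 where there is no reading), "vertical_fov" (degrees; the focal length in pixels is half the picture's height over the tangent of half this angle, whatever the lens; pixels are square), "cx", "cy" (the principal point, pixels), "k1" (the pictures are not rectified: a ray, as slopes to the right and down, at radius r is drawn at 1 + k1 r^2 times it, then the intrinsics apply), "rvec" (rotation vector, rad) and "tvec" (3), from world to camera coordinates, as OpenCV has them. Camera axes: x right, y down, z forward; pixel columns grow to the right and rows downward; lengths in mm; the calibration is good to about 2 mm. A picture is of the moment at which its call begins.
- finish_job(): hands the job in; it is judged then, once.
The state is a dict: "time_s": time; "joints": joint angles; "dq": joint speeds; "tau": joint torques, N m; "eef_pos": TCP position; "ee_rot": TCP orientation; "force": force on the tool from outside, world axes, zero at the start; "wrist_torque": the same for the moment, N m; "grip_width": opening from 0.0 (shut) to 1.0 (fully open); "grip_force": force on a finger pad.
Only numpy, scipy, OpenCV 4.12 (cv2) and the standard library are available. Lean on these libraries where they do the work, as an engineer would, in place of code of your own. Each camera call takes 0.05 s, during which the arm holds its last target. There are 200 camera calls.

## Working session

There is one attempt and no reset: what is moved stays moved. The work goes in short steps, Python scripts to look and compute and a tool call to move; the robot and the scene stay as the last step left them, time stands still between calls to the robot, and variables do not carry over. Pictures are saved under pics/ and viewed, at most 10 in all, crops included, and the job is handed in when it is done.

Besides the shell and the picture viewer there is one more tool, called after "Request:" as name(argument=value, ...), one argument or row to a line, values as JSON. step_arm: Moves the arm, as the interface text tells. Its arguments: {"type":"object","properties":{"plan":{"type":"array"},"squeeze":{"type":"number"}},"required":["plan"]}

```bash
mkdir -p pics; cat > h.py <<'E'
from rig import *
import numpy as np, cv2
def grab(name,fn=None):
    c=capture(name)
    if fn: cv2.imwrite('pics/'+fn,c['color'][:,:,::-1])
    return c
def cam(c):
    h=c['color'].shape[0]; f=h/2/np.tan(np.radians(c['vertical_fov'])/2)
    K=np.array([[f,0,c['cx']],[0,f,c['cy']],[0,0,1.]])
    return K,np.array([c['k1'],0,0,0,0.]),cv2.Rodrigues(np.array(c['rvec'],float))[0],np.array(c['tvec'],float).ravel()
def cloud(c):
    K,d,R,t=cam(c); h,w=c['depth'].shape
    u,v=np.meshgrid(np.arange(w),np.arange(h))
    p=cv2.undistortPoints(np.stack([u,v],-1).reshape(-1,1,2).astype(np.float64),K,d).reshape(h,w,2)
    P=np.concatenate([p,np.ones((h,w,1))],-1)*c['depth'][...,None]
    P=(P-t)@R; P[c['depth']<=0]=np.nan
    return P
def proj(c,X):
    K,d,R,t=cam(c); return cv2.projectPoints(np.array(X,float).reshape(-1,1,3),R,t,K,d)[0].reshape(-1,2)
E
python3 - <<'E'
from h import *
for n in('top','side'):
    c=grab(n,n+'0.png'); K,d,R,t=cam(c); print(n,-R.T@t,R[2],K[0,0],c['k1'])
s=sense();print(s)
E
```

```text
top [ 468.23526275  -10.25719123 1010.89691387] [ 0.13160322  0.00808959 -0.99126946] 478.2399192439302 0.04062330014719841
side [ 530.63409378 -677.97152499  604.60646757] [ 0.07395263  0.78649275 -0.61315591] 411.3105121658652 -0.08339615811138486
{'time_s': 0.1, 'joints': array([-1.48039903e+00,  3.13395494e-01,  1.49835738e+00,  2.77380188e-05,
        1.33099612e+00, -2.23394331e-01]), 'dq': array([-0.00164837, -0.00101555, -0.00099404,  0.00056277,  0.00047384,
        0.00065318]), 'tau': array([ 3.77115444e-03, -4.12899792e+01, -2.60144198e+01, -1.27586591e-04,
        2.93749428e-03,  6.83689649e-06]), 'eef_pos': array([ 162.03303505, -499.21802199,  303.39291695]), 'ee_rot': array([-5.75999222e-04,  9.87717430e-01,  1.56249619e-01,  5.18597389e-05]), 'force': array([-0.74015757, -0.60623624,  0.19017763]), 'wrist_torque': array([-0.00231618, -0.06077575,  0.02267111]), 'grip_force': 0.0, 'grip_width': 0.9987496315753657}
```

View pics/top0.png

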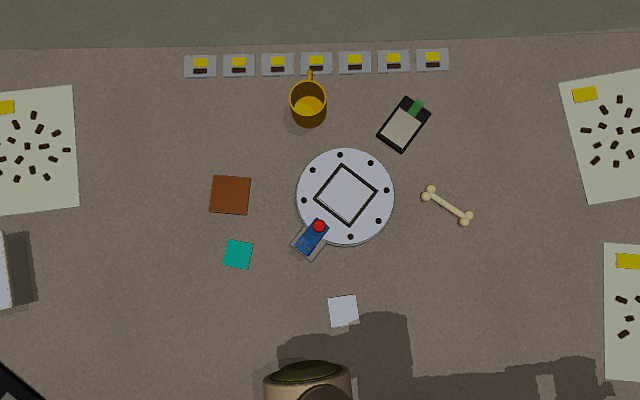

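View pics/side0.png

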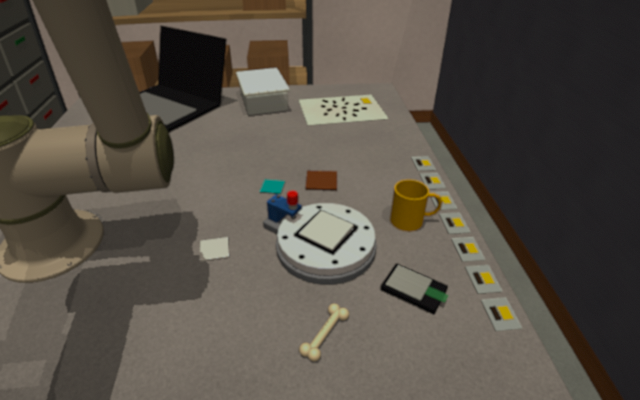

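The top view shows the turntable around (345,196), with the white tile in its frame, and the red knob at (319,226) on the blue bracket at the lower left. The side view shows the same, with the knob at (292,198). Next I measure the knob, disc and tile.

```bash
cat > m.py <<'E'
from h import *
for n in('top','side'):
    c=grab(n); P=cloud(c); col=c['color'].astype(int); r,g,b=col[...,0],col[...,1],col[...,2]
    near=(np.hypot(P[...,0]-490,P[...,1]+40)<250)
    red=near&(r>130)&(g<60)&(b<60)&(P[...,2]>60)
    Z=P[red]; top=Z[Z[:,2]>np.nanpercentile(Z[:,2],95)-5]
    print(n,'knob',red.sum(),np.median(top,0),top.min(0),top.max(0))
    k=np.array([*((top.min(0)+top.max(0))/2)[:2]])
    # disc top: height 38..46
    D=near&(abs(P[...,2]-42)<4); q=P[D][:,:2]
    ch=cv2.convexHull(q.astype(np.float32)); (x,y),R=cv2.minEnclosingCircle(ch); print('disc circ',x,y,R, 'z',np.median(P[D][:,2]))
    # tile: bright, above disc near centre
    dd=np.hypot(P[...,0]-x,P[...,1]-y)
    print('pix z hist near centre',np.nanpercentile(P[dd<30][:,2],[5,25,50,75,95]))
    B=P[dd<28]; A=np.c_[B[:,:2]-[x,y],np.ones(len(B))]; s=np.linalg.lstsq(A,B[:,2],rcond=None)[0]; print('plane grad',s,'tilt',np.hypot(*s[:2]),'dir deg',np.degrees(np.arctan2(s[1],s[0])))
    print('dist knob-disc',np.hypot(*(k-[x,y])),'stage +y dir deg',np.degrees(np.arctan2(k[1]-y,k[0]-x)))
    dark=near&(r+g+b<120)&(dd<72); q=P[dark]; q=q[np.isfinite(q).all(1)]
    rc=cv2.minAreaRect(q[:,:2].astype(np.float32)); print('dark rect',rc,np.median(q[:,2]))
    print('knob px',np.argwhere(red).mean(0)[::-1],'K',k)
print(sense()['eef_pos'],sense()['force'])
E
python3 m.py
```

```text
top knob 98 [533.99673976   0.99560579 105.88103528] [524.34519401  -8.5530866  103.86864155] [543.56583387  10.60291387 110.88918377]
disc circ 581.4288940429688 -44.80922317504883 118.71171569824219 z 41.70315640589984
pix z hist near centre [47.42433862 50.70176733 52.46624925 54.04284463 56.17239495]
plane grad [9.36234653e-02 3.40994623e-02 5.22773565e+01] tilt 0.09963998483733154 dir deg 20.01259433302934
dist knob-disc 65.98855897264161 stage +y dir deg 136.0064790520115
dark rect ((582.0164794921875, -42.15196990966797), (106.47663879394531, 140.19091796875), 60.61137390136719) 49.181479340458964
knob px [318.86734694 225.19387755] K [533.95551394   1.02491364]
side knob 51 [ 5.34710705e+02 -4.92456409e-01  1.04610301e+02] [524.5322229   -8.86476528 101.85310883] [544.92416774   9.40043818 106.06742626]
disc circ 579.82568359375 -45.23044967651367 120.47445678710938 z 41.978824614740105
pix z hist near centre [49.50145591 51.27251405 52.72371679 53.97776643 55.74774723]
plane grad [8.00214660e-02 4.55964068e-02 5.26842708e+01] tilt 0.09210031121070779 dir deg 29.674585204454846
dist knob-disc 64.06151332226798 stage +y dir deg 134.74652376881534
dark rect ((570.1429443359375, -57.5958251953125), (70.54154205322266, 140.7875518798828), 54.85169982910156) 50.59664037887006
knob px [291.90196078 193.60784314] K [5.34728195e+02 2.67836449e-01]
[ 162.01522557 -499.28931793  303.58856462] [ 0.19816901 -0.82017828  0.60691079]
```

```bash
cat > m2.py <<'E'
from h import *
for n in('top','side'):
    c=grab(n); P=cloud(c); col=c['color'].astype(int); r,g,b=col[...,0],col[...,1],col[...,2]
    near=(np.hypot(P[...,0]-582,P[...,1]+50)<150)
    D=(near&(abs(P[...,2]-42)<4)&(col.min(-1)>110)).astype(np.uint8)
    lab=cv2.connectedComponentsWithStats(D)
    i=1+np.argmax(lab[2][1:,4]); q=P[lab[1]==i][:,:2]
    (x,y),R=cv2.minEnclosingCircle(q.astype(np.float32)); print(n,'disc',x,y,R)
    k=np.array([534.2,.7]); print('dist',np.hypot(*(k-[x,y])),'yaw+90',np.degrees(np.arctan2(k[1]-y,k[0]-x)))
    dd=np.hypot(P[...,0]-x,P[...,1]-y)
    W=((dd<58)&(col.min(-1)>110)&(P[...,2]>44)).astype(np.uint8)
    lab=cv2.connectedComponentsWithStats(W); i=1+np.argmax(lab[2][1:,4]); B=P[lab[1]==i]
    rc=cv2.minAreaRect(B[:,:2].astype(np.float32)); print('tile rect',rc)
    E=cv2.erode((lab[1]==i).astype(np.uint8),np.ones((3,3),np.uint8))>0; B=P[E]
    A=np.c_[B[:,:2]-[x,y],np.ones(len(B))]; s=np.linalg.lstsq(A,B[:,2],rcond=None)[0]; print('plane',s,'tilt',np.hypot(*s[:2]),'dir',np.degrees(np.arctan2(s[1],s[0])))
    F=((dd<75)&(col.max(-1)<70)&(P[...,2]>40)&(P[...,2]<62)).astype(np.uint8)
    lab=cv2.connectedComponentsWithStats(F); i=1+np.argmax(lab[2][1:,4]); B=P[lab[1]==i]
    print('frame rect',cv2.minAreaRect(B[:,:2].astype(np.float32)),np.median(B[:,2]))
E
python3 m2.py
```

```text
top disc 598.8450927734375 -52.75313186645508 99.47650909423828
dist 83.88221102247466 yaw+90 140.41365211684504
tile rect ((598.8163452148438, -52.05356216430664), (81.46642303466797, 81.21913146972656), 50.16997146606445)
plane [ 0.05924402  0.06757506 53.15030409] tilt 0.08986791431183601 dir 48.75849311459869
frame rect ((599.4813842773438, -51.98823547363281), (96.02216339111328, 96.05068969726562), 50.402061462402344) 49.25943089149376
side disc 600.0980224609375 -52.7171516418457 101.33119201660156
dist 84.82889515837252 yaw+90 140.97166283356586
tile rect ((600.7083740234375, -49.518638610839844), (89.83941650390625, 84.9684066772461), 51.88885498046875)
plane [ 0.05550156  0.06852981 53.59579137] tilt 0.08818592815358718 dir 50.996355901995486
frame rect ((600.1258544921875, -56.44032287597656), (94.16828155517578, 91.74261474609375), 50.55137634277344) 49.269313344057686
```

Disc centre is about (599.3, −52.5) with a yaw of 50.5°. The frame and tile sizes fit, and the knob lies about 84 mm out at z≈106, as given. The press point above the bar is (617, −31). Now moving above it with the fingers shut.

Request:
step_arm(
  plan=[
    {"offset": [57.7, -30.5, 8], "rot": [0, 0, -32.5], "gripper": 0},
    {"offset": [57.7, -30.5, 8], "rot": [0, 0, -32.5], "gripper": 0},
    {"offset": [57.7, -30.5, 8], "rot": [0, 0, -32.5], "gripper": 0},
    {"offset": [57.7, -30.5, 8], "rot": [0, 0, -32.5], "gripper": 0},
    {"offset": [57.7, -30.5, 8], "rot": [0, 0, -32.5], "gripper": 0},
    {"offset": [57.7, -30.5, 8], "rot": [0, 0, -32.5], "gripper": 0},
    {"offset": [57.7, -30.5, 8], "rot": [0, 0, -32.5], "gripper": 0},
    {"offset": [57.7, -30.5, 8], "rot": [0, 0, -32.5], "gripper": 0},
    {"offset": [57.7, -30.5, 8], "rot": [0, 0, -32.5], "gripper": 0},
    {"offset": [57.7, -30.5, 8], "rot": [0, 0, -32.5], "gripper": 0},
    {"offset": [57.7, -30.5, 8], "rot": [0, 0, -32.5], "gripper": 0},
    {"offset": [57.7, -30.5, 8], "rot": [0, 0, -32.5], "gripper": 0},
  ],
  squeeze=60,
)

```text
time_s: 1.5
eef_pos: [578.1, -70.3, 230.6]
ee_rot: [0.0, 0.904, 0.426, 0.0]
force: [0.9, -0.8, -0.1]
grip_width: -0.001
grip_force: 0.0
```

Request:
step_arm(
  plan=[
    {"offset": [0, 0, 0], "rot": [0, 0, 0], "gripper": 0},
    {"offset": [0, 0, 0], "rot": [0, 0, 0], "gripper": 0},
    {"offset": [0, 0, 0], "rot": [0, 0, 0], "gripper": 0},
  ],
)

```text
time_s: 1.8
eef_pos: [576.5, -72.9, 231.0]
ee_rot: [0.0, 0.905, 0.426, -0.0]
force: [-0.7, 0.0, -0.4]
grip_width: -0.001
grip_force: 0.0
```

Request:
step_arm(
  plan=[
    {"offset": [3, 0.2, 2], "rot": [0, 0, 0], "gripper": 0},
    {"offset": [5.8, 0.5, 5], "rot": [0, 0, 0], "gripper": 0},
    {"offset": [5.8, 0.5, 8.5], "rot": [0, 0, 0], "gripper": 0},
    {"offset": [5.8, 0.5, 9.1], "rot": [0, 0, 0], "gripper": 0},
    {"offset": [5.8, 0.5, 9.1], "rot": [0, 0, 0], "gripper": 0},
    {"offset": [5.8, 0.5, 9.1], "rot": [0, 0, 0], "gripper": 0},
  ],
)

```text
time_s: 2.4
eef_pos: [618.1, -31.7, 142.1]
ee_rot: [0.001, 0.905, 0.426, 0.001]
force: [-0.4, -0.2, 0.5]
grip_width: 0.0
grip_force: 0.0
```

```bash
python3 - <<'E'
from h import *
c=grab('side'); 
u=proj(c,[[617,-31,56]])[0]; print(u,sense()['eef_pos'],sense()['force'])
x,y=u.astype(int); im=c['color'][y-80:y+60,x-100:x+100,::-1]
cv2.imwrite('pics/s1.png',cv2.resize(im,None,fx=4,fy=4,interpolation=2))
E
```

```text
[333.06379627 219.28322728] [618.20755956 -31.54659533 142.19898406] [-0.66383017 -0.53952251  0.19234386]
```

View pics/s1.png

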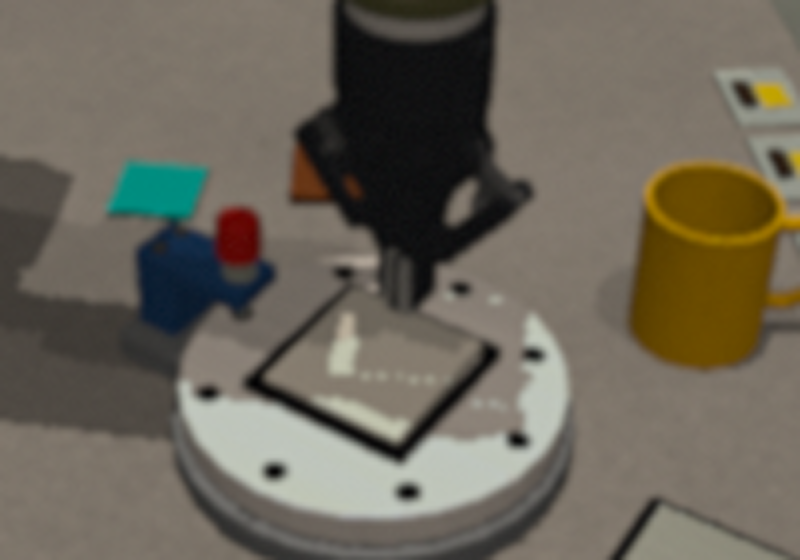

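The crop shows the shut fingertips at (410,290), above the far side of the tile and inside the frame; the knob and mug are clear. Now pressing down.

Request:
step_arm(
  plan=[
    {"offset": [0, 0, 0.5], "rot": [0, 0, 0], "gripper": 0},
    {"offset": [0, 0, 1.0], "rot": [0, 0, 0], "gripper": 0},
    {"offset": [0, 0, 1.2], "rot": [0, 0, 0], "gripper": 0},
    {"offset": [0, 0, 1.3], "rot": [0, 0, 0], "gripper": 0},
    {"offset": [0, 0, 1.4], "rot": [0, 0, 0], "gripper": 0},
    {"offset": [0, 0, 1.4], "rot": [0, 0, 0], "gripper": 0},
    {"offset": [0, 0, 1.4], "rot": [0, 0, 0], "gripper": 0},
  ],
)

```text
time_s: 3.15
eef_pos: [618.1, -30.4, 126.5]
ee_rot: [0.0, 0.905, 0.426, 0.001]
force: [0.9, 1.9, 5.4]
grip_width: 0.002
grip_force: 2.7
```

Contact, as expected: tips at about 53.5 mm with 5 N. Continuing to home.

Request:
step_arm(
  plan=[
    {"offset": [0, 0, 0.1], "rot": [0, 0, 0], "gripper": 0},
    {"offset": [0, 0, 0.2], "rot": [0, 0, 0], "gripper": 0},
    {"offset": [0, 0, 0.3], "rot": [0, 0, 0], "gripper": 0},
    {"offset": [0, 0, 0.4], "rot": [0, 0, 0], "gripper": 0},
    {"offset": [0, 0, 0.4], "rot": [0, 0, 0], "gripper": 0},
    {"offset": [0, 0, 0.4], "rot": [0, 0, 0], "gripper": 0},
  ],
)

```text
time_s: 3.75
eef_pos: [618.1, -30.3, 122.7]
ee_rot: [0.0, 0.905, 0.426, 0.001]
force: [-0.2, 2.8, 6.3]
grip_width: 0.001
grip_force: 3.2
```

Request:
step_arm(
  plan=[
    {"offset": [0, 0, 0.1], "rot": [0, 0, 0], "gripper": 0},
    {"offset": [0, 0, 0.1], "rot": [0, 0, 0], "gripper": 0},
    {"offset": [0, 0, 0.2], "rot": [0, 0, 0], "gripper": 0},
    {"offset": [0, 0, 0.2], "rot": [0, 0, 0], "gripper": 0},
    {"offset": [0, 0, 0.2], "rot": [0, 0, 0], "gripper": 0},
  ],
)

```text
time_s: 4.25
eef_pos: [618.2, -30.3, 122.6]
ee_rot: [0.001, 0.904, 0.427, 0.001]
force: [-6.6, 3.7, 21.1]
grip_width: -0.001
grip_force: 10.7
```

The stop is firm at tip height 49.6 mm with 21 N, so the tile should be home. Now lifting, moving over the knob and opening, then checking the tile.

Request:
step_arm(
  plan=[
    {"offset": [0, 0, -4], "rot": [0, 0, 0], "gripper": 0},
    {"offset": [0, 0, -8], "rot": [0, 0, 0], "gripper": 0},
    {"offset": [0, -3, -10], "rot": [0, 0, 0], "gripper": 5},
    {"offset": [-1.5, -6, -10], "rot": [0, 0, 0], "gripper": 5},
    {"offset": [-2.9, -8.5, -10], "rot": [0, 0, 0], "gripper": 5},
    {"offset": [-2.9, -8.5, -10], "rot": [0, 0, 0], "gripper": 5},
    {"offset": [-2.9, -8.5, -10], "rot": [0, 0, 0], "gripper": 5},
    {"offset": [-2.9, -8.5, -10], "rot": [0, 0, 0], "gripper": 5},
  ],
  squeeze=80,
)

```text
time_s: 5.05
eef_pos: [534.4, 0.8, 219.8]
ee_rot: [0.0, 0.905, 0.426, 0.0]
force: [0.8, 0.6, 0.6]
grip_width: 0.588
grip_force: 0.0
```

```bash
python3 m2.py 2>&1 | grep -A6 side; python3 - <<'E'
from h import *
s=sense();print(s['eef_pos'],s['force'],s['grip_width'])
c=grab('side'); P=cloud(c)
u=proj(c,[[565,-20,80]])[0]
x,y=u.astype(int); cv2.imwrite('pics/s2.png',cv2.resize(c['color'][y-80:y+60,x-100:x+100,::-1],None,fx=4,fy=4,interpolation=2))
col=c['color'].astype(int); red=(col[...,0]>120)&(col[...,1]<60)&(col[...,2]<60)&(P[...,2]>60)&(np.hypot(P[...,0]-534,P[...,1])<40)
print(red.sum(),P[red].min(0),P[red].max(0))
E
```

```text
side disc 601.3378295898438 -53.211830139160156 101.27059936523438
dist 86.10443421211563 yaw+90 141.23545629248963
tile rect ((604.7676391601562, -58.276588439941406), (80.79869079589844, 69.29307556152344), 48.72658157348633)
plane [ 3.91235111e-04 -2.42626439e-03  5.00371580e+01] tilt 0.002457605297548133 dir -80.83990520648005
frame rect ((598.7263793945312, -55.961334228515625), (94.06303405761719, 94.64818572998047), 50.07177734375) 49.01893863979066
[534.28299369   0.8668227  219.6244693 ] [ 0.03942251 -0.17938778 -0.53609884] 0.5858169639466762Traceback (most recent call last):
  File "<stdin>", line 7, in <module>
    return umr_minimum(a, axis, None, out, keepdims, initial, where)
ValueError: zero-size array to reduction operation minimum which has no identity
```

View pics/s2.png

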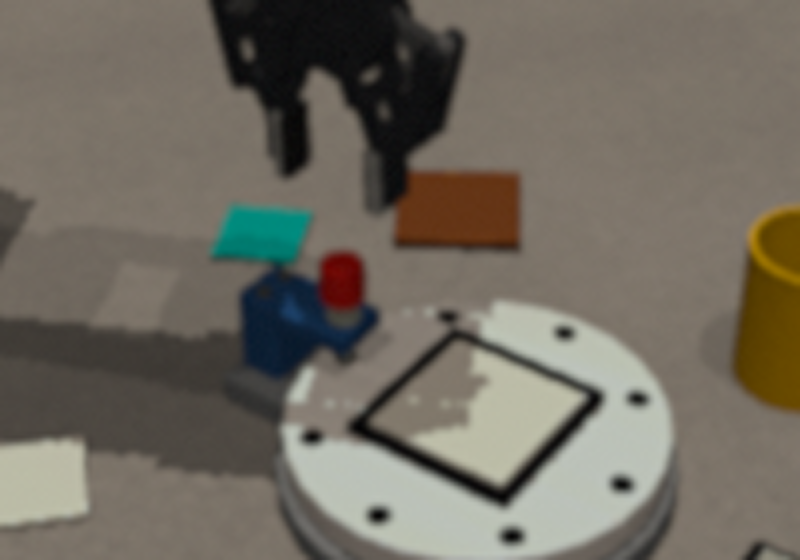

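The crop shows the tile flush in its frame (measured top 50.0 mm, tilt 0.002). The open fingers straddle the knob at (342,280). Descending and gripping it.

Request:
step_arm(
  plan=[
    {"offset": [0, 0, 3], "rot": [0, 0, 0], "gripper": 5},
    {"offset": [0, 0, 5], "rot": [0, 0, 0], "gripper": 5},
    {"offset": [0, 0, 6.5], "rot": [0, 0, 0], "gripper": 5},
    {"offset": [0, 0, 7.1], "rot": [0, 0, 0], "gripper": 5},
    {"offset": [0, 0, 7.1], "rot": [0, 0, 0], "gripper": 5},
    {"offset": [0, 0, 7.1], "rot": [0, 0, 0], "gripper": 5},
  ],
)

```text
time_s: 5.8
eef_pos: [534.1, 1.0, 149.5]
ee_rot: [0.0, 0.905, 0.426, 0.0]
force: [1.0, -0.6, 0.0]
grip_width: 0.591
grip_force: 0.0
```

Request:
step_arm(
  plan=[
    {"offset": [0, 0, 0], "rot": [0, 0, 0], "gripper": 3},
    {"offset": [0, 0, 0], "rot": [0, 0, 0], "gripper": 2},
    {"offset": [0, 0, 0], "rot": [0, 0, 0], "gripper": 1},
    {"offset": [0, 0, 0], "rot": [0, 0, 0], "gripper": 0},
    {"offset": [0, 0, 0], "rot": [0, 0, 0], "gripper": 0},
    {"offset": [0, 0, 0], "rot": [0, 0, 0], "gripper": 0},
    {"offset": [0, 0, 0], "rot": [0, 0, 0], "gripper": 0},
  ],
  squeeze=80,
)

```text
time_s: 6.5
eef_pos: [534.3, 0.9, 150.0]
ee_rot: [0.001, 0.905, 0.426, 0.001]
force: [-0.2, -2.1, 6.4]
grip_width: 0.264
grip_force: 78.2
```

Request:
step_arm(
  plan=[
    {"offset": [0, 0, -0.2], "rot": [0, 0, 0], "gripper": 0},
    {"offset": [0, 0, -0.4], "rot": [0, 0, 0], "gripper": 0},
    {"offset": [0, 0, -0.6], "rot": [0, 0, 0], "gripper": 0},
    {"offset": [0, 0, -0.8], "rot": [0, 0, 0], "gripper": 0},
    {"offset": [0, 0, -1.0], "rot": [0, 0, 0], "gripper": 0},
    {"offset": [0, 0, -1.0], "rot": [0, 0, 0], "gripper": 0},
    {"offset": [0, 0, -1.0], "rot": [0, 0, 0], "gripper": 0},
  ],
)

```text
time_s: 7.2
eef_pos: [534.2, 0.9, 158.5]
ee_rot: [0.001, 0.905, 0.426, 0.001]
force: [6.8, -2.0, -6.4]
grip_width: 0.26
grip_force: 78.7
```

```bash
python3 - <<'E'
from h import *
s=sense();print(s['eef_pos'],s['force'],s['grip_width'])
c=grab('side')
x,y=proj(c,[[534,1,90]])[0].astype(int); cv2.imwrite('pics/s3.png',cv2.resize(c['color'][y-40:y+30,x-50:x+50,::-1],None,fx=8,fy=8,interpolation=2))
E
```

```text
[534.16949448   0.85328683 158.51128398] [ 6.84812933 -1.98739713 -6.39966871] 0.2597956093703036
```

View pics/s3.png

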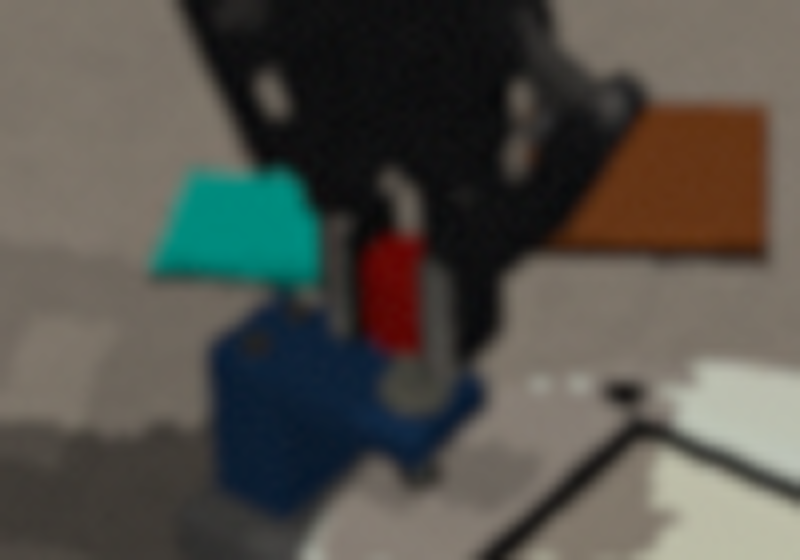

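The knob, at (392,295), is held between the pads and rising, with the spring at about 6–7 N. Continuing to the stop.

Request:
step_arm(
  plan=[
    {"offset": [0, 0, -0.2], "rot": [0, 0, 0], "gripper": 0},
    {"offset": [0, 0, -0.3], "rot": [0, 0, 0], "gripper": 0},
    {"offset": [0, 0, -0.4], "rot": [0, 0, 0], "gripper": 0},
    {"offset": [0, 0, -0.4], "rot": [0, 0, 0], "gripper": 0},
    {"offset": [0, 0, -0.4], "rot": [0, 0, 0], "gripper": 0},
  ],
)

```text
time_s: 7.75
eef_pos: [534.2, 0.9, 162.3]
ee_rot: [0.0, 0.905, 0.426, 0.001]
force: [7.4, -2.7, -8.6]
grip_width: 0.261
grip_force: 78.7
```

Request:
step_arm(
  plan=[
    {"offset": [0, 0, -0.1], "rot": [0, 0, 0], "gripper": 0},
    {"offset": [0, 0, -0.2], "rot": [0, 0, 0], "gripper": 0},
    {"offset": [0, 0, -0.2], "rot": [0, 0, 0], "gripper": 0},
    {"offset": [0, 0, -0.2], "rot": [0, 0, 0], "gripper": 0},
  ],
)

```text
time_s: 8.15
eef_pos: [534.2, 0.9, 164.1]
ee_rot: [0.0, 0.905, 0.426, 0.001]
force: [8.8, -3.3, -11.5]
grip_width: 0.259
grip_force: 80.1
```

Request:
step_arm(
  plan=[
    {"offset": [0, 0, -0.05], "rot": [0, 0, 0], "gripper": 0},
    {"offset": [0, 0, -0.1], "rot": [0, 0, 0], "gripper": 0},
    {"offset": [0, 0, -0.1], "rot": [0, 0, 0], "gripper": 0},
    {"offset": [0, 0, -0.1], "rot": [0, 0, 0], "gripper": 0},
  ],
)

```text
time_s: 8.55
eef_pos: [534.1, 0.9, 164.2]
ee_rot: [0.0, 0.905, 0.426, 0.0]
force: [11.0, -3.4, -20.2]
grip_width: 0.259
grip_force: 79.6
```

```bash
python3 - <<'E'
from h import *
s=sense();print(s['eef_pos'],s['force'],s['grip_width'],s['grip_force'])
c=grab('side');P=cloud(c)
x,y=proj(c,[[534,1,90]])[0].astype(int); cv2.imwrite('pics/s4.png',cv2.resize(c['color'][y-40:y+30,x-50:x+50,::-1],None,fx=8,fy=8,interpolation=2))
B=P[np.hypot(P[...,0]-600,P[...,1]+53)<25];print(np.median(B[:,2]))
E
```

```text
[534.12383993   0.87604678 164.16961829] [ 10.9727455   -3.42492962 -20.20111248] 0.25874701610228723 79.57795651629567
50.16818378858801
```

View pics/s4.png

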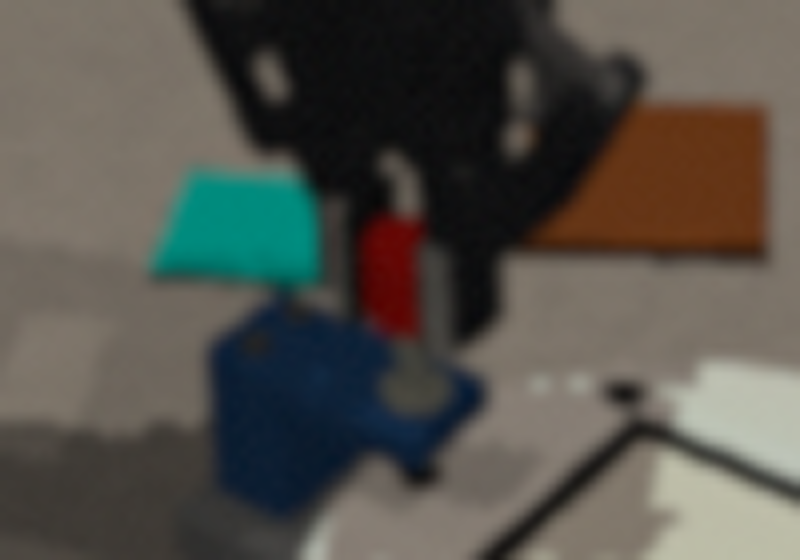

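The knob has risen to (390,275) with the neck visible below it. Height stopped changing at 14.2 mm of travel while the force jumped to 20 N, so it's on its stop. The tile is still at 50 mm. Handing in.

```bash
python3 -c "
from rig import *
print(finish_job())"
```

```text
the job is handed in; nothing more can be done
None
```

I pressed the tile home (level to about 0.002 rad, top at 50 mm), then pulled the red knob about 14 mm up to its stop, and handed the job in with the gripper still holding it there; the mug, bone and scale were not touched.

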